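Seat a sharpening stone in its spring-clip holder

TASK

Take the yellow sharpening stone off the drain rack and press it into the green stone holder, an ear in each spring-clip slot, until both ends sit fully home and flat on the rubber pads (someone has reset their height, so feel for it); then let go. It is brittle: keep feeling how hard you push, and never push it into the holder with more than about 30 N. Leave the other two stones where they are.

Things in the scene. Friction and masses are not known exactly. Their poses are not given: they have to be found in the camera images.
- stone_center (a point): centre of the loose yellow stone, half-way up. Stone 106 x 50 x 25 mm glued on a 5 mm steel plate (108 x 48 mm), 30 mm high in all, 0.28-0.46 kg. x = long axis, y = width (grip its sides here), z = up. From each end of the plate sticks an ear, 24 mm wide, 5 mm thick; 140 mm over both ears. It lies level on two wooden slats, underside 14 mm above the bench, fingers free around its middle
- ear_a (a point): underside of the plate at the ear on the stone's +x end, 66 mm from the middle, mid-width
- ear_b (a point): underside of the plate at the ear on the stone's -x end, 66 mm from the middle, mid-width
- seat (a point): fixed point mid-holder, 9 mm over the bench, where the stone's underside comes with the pads at their lowest. x = long axis of the holder (stone goes in either way round). The fixed holder has an upright slot 66 mm to either side along x, open above, 34 mm high over the bench, 30 mm wide between 20 mm long walls that leave 116 mm between the slots for the stone, end walls 143 mm apart with sloped tops
- holder: the green holder, origin under its centre on the bench, axes as the seat. Brass spring clips line both walls of each slot, sloping in from 28 mm apart (34 mm up) to 21 mm (27 mm up), then upright. They resist with 8-16 N in all while spread (ears' underside 33 to 25 mm over the bench), then with a steady 4-10 N all the way down, and hold it by friction where it is left, also short of home or askew (one end may go in first)
- bed: steel strip of the holder, fixed, same origin as the holder. On it stand two black rubber pads (16 x 30 mm, 42 mm to either side of the middle along x), the stone's rest. Levelling screws have set both to one height, tops anywhere from 9 to 19 mm over the bench, another each time and not measured: home is where they are felt. The rubber gives about 1 mm at 20 N
- stone: the same yellow stone, origin in the middle of the underside
- buff_stone: loose buff-brown stone on a 140 x 50 mm dark wooden base, 32 mm high, no ears; on the same rack, about 115 mm from its neighbour. Origin under its centre, x = long axis
- grey_stone: loose grey stone on the same sort of wooden base, no ears, on the same rack. Origin under its centre, x = long axis. The three stones stand in any order
Mind the look-alikes: they are no part of the job. Of the things that look like the stone, the largest one is meant.

How it is judged (in metres and radians):
At the end, for the whole second after the job is handed in: the yellow stone is let go and at rest in the holder, right way up (centre at most 27 mm above the seat point), bears on the pads (over 0.5 N), level within 0.7 degrees, its middle within 5 mm of the holder's middle and its long axis within 3.5 degrees of the holder's (contact force between stone and bed above 0.5 N and angle between stone's own z axis and vertical below 0.012 rad and z of stone_center in the frame of seat below 0.027 m and horizontal distance between stone_center and seat below 0.005 m and angle between the x axis of stone and the x axis of seat, either way round below 0.06 rad and linear speed of stone below 0.01 m/s and contact force between stone and the fingers below 0.1 N); the robot touches nothing.
It fails at once if the stone is pushed down on the rubber pads with more than 30 N (contact force between stone and bed above 30 N).
It fails at once if the stone is jammed in the holder with more than 60 N in all (some 15 N of it is the grip of the spring clips) (contact force between stone and holder above 60 N).
It fails at once if another stone is moved by more than 20 mm (distance of any of buff_stone, grey_stone from where it was at the start of the episode above 0.02 m).
It also fails if it takes over 72 s, if anything falls off the work surface, if the arm or the gripper's body presses on something with over 40 N, if the wrist force passes 120 N, or if a joint passes its speed limit or range.

ROBOT

A 7-joint arm with a two-finger parallel gripper is mounted at the origin on the work surface. World frame = base frame: x ahead of the robot, y to its left, z up, the work surface at z = 0. Lengths are in m, angles in degrees, forces in N, time in s.
With the tool pointing down it reaches from about 0.425 to 0.825 m from the base axis. Payload 3.6 kg.
Tool frame: the origin (TCP) lies midway between the tips of the shut fingers; the grasp point (between the pads) lies robot.pinch_z behind it (robot.pinch_z is the distance from the TCP to the grasp point, in m); y points along the fingers, z is the direction in which the jaws open and shut, and the axes are right-handed (so a half turn about y gives the same grasp; the last joint's range is limited). The gripper opens to 85 mm and grips with 20 to 120 N. Pads are 22 mm wide; open, the fingers measure 114 mm over their backs; the gripper's body (76 mm by 85 mm) begins 54 mm behind the grasp point. The pads swing forward as they close: fully open they stand 13 mm farther back than shut.
Start: joints at [71.075, 35.231, -0.722, 81.555, 0.464, 63.22, -2.315], TCP at [0.194, -0.62, 0.231] pointing down, gripper open.
Joint ranges: [-178.69, 178.69], [-17.37, 117.87], [-77.05, 75.6], [15.02, 138.74], [-78.02, 258.01], [0.78, 113.62], [-162.83, 162.83]. Speed limits (degrees/s): [159.86, 159.86, 180, 180, 180, 180, 180].

INTERFACE

Orientations are given as [roll, pitch, yaw] about the fixed x, y, z axes, in that order (R = Rz(yaw) Ry(pitch) Rx(roll)).
In Python, from rig import robot gives the robot as it stands.
- The arm moves only by the shell command python3 -m inch 'ROWS' [FORCE]. ROWS is JSON, a list of rows, each an object with "fingers": the opening in per cent of the stroke, from 0 (shut) to 100 (fully open); "linear": the shift along the tool's x, y, z in cm, a list of three; "roll": the turn about the tool's y in rad. A call has 1 to 12 rows; each row shifts and turns the commanded pose from where the row before left it, along the tool's axes as they then stand; what a row does not reach is not made up. A row lasts 1/10 s, in which the tool goes at most 50 mm and 8.59 degrees, less where a joint would pass 70% of its speed; a pose out of reach is approached as far as the arm can. A call with a gripper value outside its range is refused whole. The fingers move at their own pace and stop on an object; FORCE is the grip in N (left out, the last holds). Time passes only in rows, so rows that do not move let the fingers close. It gives the time, the measured TCP pose, the force and the opening at its end, in the units of the state.
- robot.sense(): the state, without advancing time (a new reading comes with each control period).
- robot.camera(name): name is "scene" or "top"; returns a dict with "img" (400x640x3 uint8, red, green, blue), "range_z" (400x640 float32, m along the optical axis (not along the pixel's ray), 0 where there is no reading), "vfov" (degrees; the focal length in pixels is half the picture's height over the tangent of half this angle, whatever the lens; pixels are square), "cx", "cy" (the principal point, pixels), "dist_coeffs" ([k1, k2, p1, p2, k3] as OpenCV has them; the pictures are not rectified), "position" and "orientation" of the camera in the world. Camera axes: x right, y up, looking along -z (the intrinsics and any distortion apply to the point x, -y, -z); pixel columns grow to the right and rows downward; lengths in m; the calibration is good to about 2 mm. A picture is of the moment at which its call begins.
- robot.sign_off(): hands the job in, once; it reports no verdict.
Trained networks look in the newest picture that a camera, given by its name, has taken for a name from the list of things; names that differ only in an ending like _2 or _b are one class to them, and where a whole thing is asked for, a point or a joint stands for the part that bears it (a point fixed in the world has none). Each returns a list of dicts, best first, with "score" (0 to 1); they miss things now and then, are a little off and sometimes report something else, mostly with a low value. They report only what shows in the picture. A call takes as long as a camera call. They do not tell look-alikes from the thing itself.
- robot.recognise(thing, camera): "point" ([x, y, z] in m, in world coordinates, good to about 4 mm: the middle of the surface that is visible of it).
- robot.masks_of(thing, camera): "region" (400x640 bool, what is visible of it).
- robot.tip_of(thing, camera): "point" ([x, y, z] in m, in world coordinates, good to about 4 mm: a listed point, or the origin of a listed thing).
The state is a dict: "t": time; "joint_positions": joint angles; "joint_velocities": joint speeds; "joint_efforts": joint torques, N m; "eef_pos": TCP position; "ee_rot": TCP orientation; "ft_force": force on the tool from outside, world axes, zero at the start; "ft_torque": the same for the moment, N m; "finger_gap": finger opening in m.
Only numpy, scipy, OpenCV 4.12 (cv2) and the standard library are available. Lean on these libraries where they do the work, as an engineer would, in place of code of your own. Each camera call takes 0.05 s, during which the arm holds its last target. There are 200 camera calls.

## Working session

There is one attempt and no reset: what is moved stays moved. The work goes in short steps, Python scripts to look and compute and a shell command to move; the robot and the scene stay as the last step left them, time stands still between calls to the robot, and variables do not carry over. Pictures are saved under pics/ and viewed, about 8 in all and at most 12, crops included, and the job is handed in when it is done.

```bash
ls; mkdir -p pics; cat > h.py <<'E'
import numpy as np, cv2
from scipy.spatial.transform import Rotation as R
from rig import robot
def K(c):
    f=200/np.tan(np.radians(c['vfov'])/2); return np.array([[f,0,c['cx']],[0,f,c['cy']],[0,0,1.]])
def rot(c):
    return R.from_euler('xyz',c['orientation'],degrees=True).as_matrix()
def world(c,uv,depth=None):
    uv=np.array(uv,float).reshape(-1,2)
    n=cv2.undistortPoints(uv[:,None],K(c),np.array(c['dist_coeffs'],float))[:,0]
    if depth is None: depth=c['range_z'][uv[:,1].round().astype(int),uv[:,0].round().astype(int)]
    d=np.asarray(depth,float)
    p=np.c_[n[:,0]*d,-n[:,1]*d,-d*np.ones(len(n))]
    return p@rot(c).T+np.array(c['position'])
def onplane(c,uv,z):
    a=world(c,uv,1.0);o=np.array(c['position']);v=a-o
    return o+v*((z-o[2])/v[:,2])[:,None]
E
python3 - <<'E'
from h import *
print(robot.sense(), robot.pinch_z)
for n in ('scene','top'):
    c=robot.camera(n); cv2.imwrite(f'pics/{n}0.png',c['img'][:,:,::-1])
    print(n,c['position'],c['orientation'],c['vfov'],c['cx'],c['cy'],c['dist_coeffs'])
    for t in ('stone_center','ear_a','ear_b','seat','holder','stone','buff_stone','grey_stone'):
        print(t,[(np.round(d['point'],4),round(d['score'],2)) for d in robot.tip_of(t,n)[:4]])
E
```

```text
pics
{'t': 0.0, 'joint_positions': array([71.07256489, 35.28933343, -0.72320923, 81.64311706,  0.46608905,
       63.22249693, -2.31467864]), 'joint_velocities': array([-0.05754693,  0.00097637, -0.03597387, -0.01261857,  0.00682302,
        0.07056212, -0.00573199]), 'joint_efforts': array([ 6.23851956e-04, -4.69212413e+01,  2.59403419e-01, -1.71036100e+01,
        9.98279254e-03,  9.73852817e-03,  1.79158985e-05]), 'eef_pos': array([ 0.19423846, -0.61946482,  0.23012686]), 'ee_rot': array([-9.01519880e+01, -3.89432980e-03, -1.62585816e+02]), 'ft_force': array([ 0.19097672,  0.02117331, -0.10226261]), 'ft_torque': array([0.05029719, 0.00451643, 0.00744468]), 'finger_gap': 0.08550108115677901} 0.0187
scene [1.10728734 0.35883012 0.6371575 ] [ 52.19088558   1.26122497 126.63219046] 56.112612570783924 321.8020808516721 187.88552945523605 [0.03108927 0.         0.         0.         0.        ]
stone_center [(array([ 0.5551, -0.2788,  0.0282]), 0.82), (array([ 0.5446, -0.4355,  0.01  ]), 0.71), (array([ 0.3727, -0.1852,  0.0095]), 0.49)]
ear_a [(array([ 0.4917, -0.2801,  0.0145]), 0.98)
[... 1038 characters left out ...]
-0.2793,  0.0277]), 0.74)]
ear_a [(array([ 0.5777, -0.4571, -0.0009]), 0.93), (array([ 0.6211, -0.2826,  0.013 ]), 0.82), (array([ 0.4907, -0.2762,  0.0166]), 0.76), (array([ 0.4092, -0.1675,  0.0036]), 0.68)]
ear_b [(array([ 0.5777, -0.4571, -0.0009]), 0.93), (array([ 0.6211, -0.2826,  0.013 ]), 0.82), (array([ 0.4907, -0.2762,  0.0166]), 0.76), (array([ 0.4092, -0.1675,  0.0036]), 0.68)]
seat [(array([0.5564, 0.2197, 0.0099]), 0.57)]
holder [(array([ 0.5529,  0.2232, -0.0015]), 0.72)]
stone [(array([ 0.5564, -0.2788,  0.0173]), 0.81), (array([ 0.5377, -0.4372, -0.0045]), 0.65), (array([ 0.372 , -0.1917,  0.0005]), 0.58)]
buff_stone []
grey_stone [(array([ 0.5693, -0.0544,  0.0144]), 0.74)]
```

View pics/scene0.png

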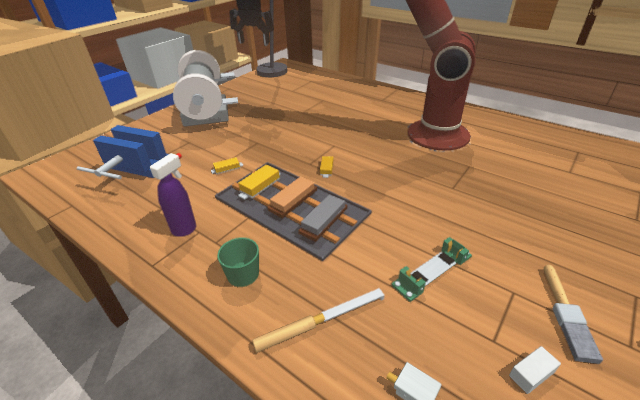

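View pics/top0.png

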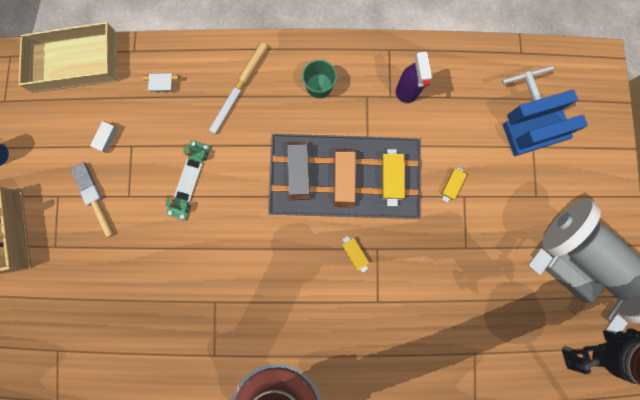

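Both pictures show three yellow candidates. In the top view they are at (394,176) on the rack, (455,184) on the bench and (356,254) on the bench. The rack one is the largest, is raised on the slats and has two metal ears, so it fits. The holder is at (188,181). Next I'll confirm with a crop and measure.

```bash
python3 - <<'E'
from h import *
def rep(name,pts):
    r=cv2.minAreaRect((pts[:,:2]*1000).astype(np.float32)); print(name,len(pts),'rect',np.round(r[0],1),np.round(r[1],1),round(r[2],2),'med z',np.round(np.median(pts[:,2])*1000,1),'mean',np.round(pts.mean(0)*1000,1))
for n in ('top','scene'):
    c=robot.camera(n); vv,uu=np.mgrid[:400,:640]
    W=world(c,np.c_[uu.ravel(),vv.ravel()],c['range_z'].ravel()).reshape(400,640,3)
    hsv=cv2.cvtColor(c['img'],cv2.COLOR_RGB2HSV)
    H,S,V=hsv[...,0].astype(int),hsv[...,1],hsv[...,2]
    x,y,z=W[...,0],W[...,1],W[...,2]
    ok=c['range_z']>0
    yel=ok&(H>20)&(H<32)&(S>150)&(abs(x-.556)<.1)&(abs(y+.28)<.06)&(z>.036)
    rep(n+' stone',W[yel])
    reg=ok&(abs(x-.553)<.11)&(abs(y-.222)<.08)
    g=reg&(H>40)&(H<95)&(S>60)&(z>-.01)
    rep(n+' green',W[g]); 
    hi=g&(z>.025); rep(n+' green hi',W[hi])
    k,lab,st,ce=cv2.connectedComponentsWithStats(g.astype(np.uint8))
    for i in range(1,k):
        if st[i,4]>40: rep(n+f' comp{i}',W[lab==i])
    steel=reg&(S<50)&(V>140)&(z<.03); rep(n+' steel',W[steel])
    blk=reg&(V<50); 
    print('pads z',np.round(np.percentile(z[blk],[10,50,90])*1000,1),blk.sum())
    m=robot.masks_of('stone',n)
    print([(round(d['score'],2),int(d['region'].sum()),np.round(np.argwhere(d['region']).mean(0))) for d in m])
    if n=='top':
        a=cv2.resize(c['img'][130:230,344:444],None,fx=4,fy=4,interpolation=cv2.INTER_CUBIC)
        b=cv2.resize(c['img'][130:230,138:238],None,fx=4,fy=4,interpolation=cv2.INTER_CUBIC)
        cv2.imwrite('pics/crop1.png',np.hstack([a,b])[:,:,::-1])
E
```

```text
top stone 879 rect [ 555.8 -282.6] [ 48.1 105.4] 88.88 med z 45.1 mean [ 555.  -282.5   45. ]
top green 589 rect [551.6 217.9] [ 53.1 192.3] 73.07 med z 10.9 mean [548.4 216.9  18.3]
top green hi 227 rect [552.  218.1] [ 53.1 158.6] 72.8 med z 33.2 mean [552.5 215.2  33. ]
top comp1 286 rect [620.7 196.9] [53.1 47.5] 72.01 med z 11.8 mean [618.9 195.6  19.1]
top comp2 303 rect [482.3 238.7] [52.3 47.7] 72.33 med z 10.0 mean [481.8 237.1  17.6]
top steel 575 rect [552.2 220. ] [ 45.3 192.7] 72.83 med z 9.0 mean [551.5 218.7   8.9]
pads z [10.3 12.3 16. ] 27
[(0.96, 460, array([184., 453.])), (0.73, 527, array([254., 355.])), (0.64, 1053, array([176., 393.]))]
scene stone 495 rect [ 558.  -278.1] [ 50.1 106.4] 89.01 med z 44.5 mean [ 562.  -275.2   43.9]
scene green 839 rect [551.1 213.8] [ 71.  192.4] 73.18 med z 17.2 mean [569.1 220.9  19.2]
scene green hi 314 rect [552.7 223.1] [ 52.3 157.2] 73.41 med z 33.2 mean [555.7 224.8  32.1]
scene comp1 359 rect [480.1 235.5] [70. 42.] 74.96 med z 21.2 mean [489.9 245.1  21.1]
scene comp2 479 rect [619.9 190.7] [82.  50.4] 58.51 med z 13.3 mean [628.4 202.8  17.8]
scene steel 570 rect [565.8 218.6] [ 60.1 221.4] 69.35 med z 8.5 mean [558.4 220.9   8.5]Traceback (most recent call last):
  File "<stdin>", line 22, in <module>
    return _quantile_unchecked(
        a, q, axis, out, overwrite_input, method, keepdims, weights)
    return _ureduce(a,
                    func=_quantile_ureduce_func,
    ...<5 lines>...
                    overwrite_input=overwrite_input,
                    method=method)
    r = func(a, **kwargs)
    result = _quantile(arr,
                       quantiles=q,
    ...<2 lines>...
                       out=out,
                       weights=wgt)
    slices_having_nans = np.isnan(arr[-1, ...])
                                  ~~~^^^^^^^^^
IndexError: index -1 is out of bounds for axis 0 with size 0
```

View pics/crop1.png

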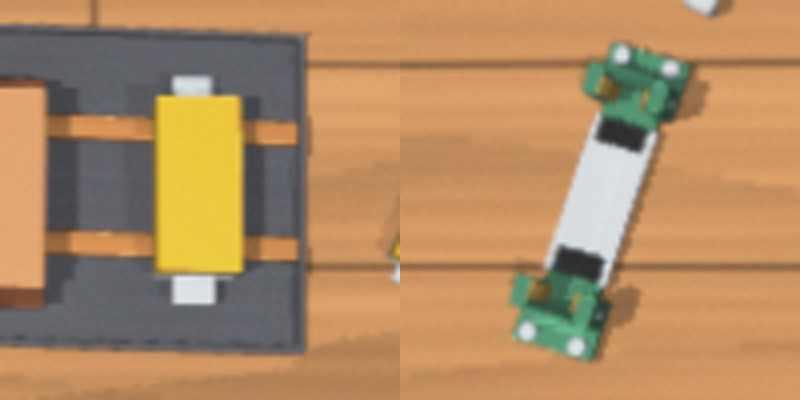

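The crop shows the yellow stone with steel ears at both ends, about 105 x 49 mm at top z 44 mm, so it is the right one. The holder's long axis is at about -17°. First I turn and approach.

```bash
python3 -m inch '[{"roll":0.108,"linear":[0,0,0],"fingers":100},{"roll":0.108,"linear":[0,0,0],"fingers":100},{"roll":0.107,"linear":[0,0,0],"fingers":100}]'
python3 -m inch '[{"roll":0,"linear":[-2.97,0,-2.88],"fingers":100},{"roll":0,"linear":[-2.97,0,-2.88],"fingers":100},{"roll":0,"linear":[-2.97,0,-2.88],"fingers":100},{"roll":0,"linear":[-2.97,0,-2.88],"fingers":100},{"roll":0,"linear":[-2.97,0,-2.88],"fingers":100},{"roll":0,"linear":[-2.97,0,-2.88],"fingers":100},{"roll":0,"linear":[-2.97,0,-2.88],"fingers":100},{"roll":0,"linear":[-2.97,0,-2.88],"fingers":100},{"roll":0,"linear":[-2.97,0,-2.88],"fingers":100},{"roll":0,"linear":[-2.97,0,-2.88],"fingers":100},{"roll":0,"linear":[-2.97,0,-2.88],"fingers":100},{"roll":0,"linear":[-2.97,0,-2.88],"fingers":100}]'
cat > go.py <<'E'
# print tool-axis shift (cm) and roll (rad) to reach target x y z yaw
from h import *
import sys
t=np.array(list(map(float,sys.argv[1:4])));yaw=float(sys.argv[4])
s=robot.sense();M=R.from_euler('xyz',s['ee_rot'],degrees=True).as_matrix()
d=(yaw-s['ee_rot'][2]+180)%360-180
print('pos',s['eef_pos'].round(4),'rot',s['ee_rot'].round(2),'F',s['ft_force'].round(2),'T',s['ft_torque'].round(2),'t',round(s['t'],2))
Mt=R.from_euler('xyz',[-90,0,yaw],degrees=True).as_matrix()
print('shift now-axes cm',(100*M.T@(t-s['eef_pos'])).round(2),'after-turn axes',(100*Mt.T@(t-s['eef_pos'])).round(2),'roll',round(-np.radians(d),4))
E
python3 go.py 0.557 -0.2804 0.016 178.9
```

```text
t: 1.35
eef_pos: [0.1945, -0.6202, 0.2313]
ee_rot: [-90.0, 0.0, 178.6]
ft_force: [-0.6, -0.1, -0.3]
finger_gap: 0.0858
t: 2.55
eef_pos: [0.5586, -0.2803, 0.2316]
ee_rot: [-90.0, 0.0, 178.9]
ft_force: [1.2, -1.1, -0.9]
finger_gap: 0.0854
pos [ 0.5586 -0.2803  0.2316] rot [-8.999e+01  2.000e-02  1.789e+02] F [ 1.23 -1.13 -0.93] T [-0.03  0.04  0.01] t 2.55
shift now-axes cm [1.700e-01 2.156e+01 1.000e-02] after-turn axes [1.600e-01 2.156e+01 2.000e-02] roll 0.0
```

```bash
python3 -m inch '[{"roll":0,"linear":[0.15,3.5,0],"fingers":100},{"roll":0,"linear":[0,3.5,0],"fingers":100},{"roll":0,"linear":[0,3.5,0],"fingers":100},{"roll":0,"linear":[0,3.0,0],"fingers":100},{"roll":0,"linear":[0,2.5,0],"fingers":100},{"roll":0,"linear":[0,2,0],"fingers":100},{"roll":0,"linear":[0,1.5,0],"fingers":100},{"roll":0,"linear":[0,1,0],"fingers":100},{"roll":0,"linear":[0,0.9,0],"fingers":100},{"roll":0,"linear":[0,0,0],"fingers":100}]'
python3 go.py 0.557 -0.2804 0.016 178.9
```

```text
t: 3.55
eef_pos: [0.5556, -0.2812, 0.0166]
ee_rot: [-90.0, -0.1, 178.9]
ft_force: [-0.7, -0.3, 1.0]
finger_gap: 0.0853
pos [ 0.5556 -0.2812  0.0166] rot [-9.004e+01 -7.000e-02  1.789e+02] F [-0.73 -0.26  1.  ] T [-0.01 -0.02 -0.04] t 3.55
shift now-axes cm [-0.14  0.06 -0.09] after-turn axes [-0.14  0.06 -0.09] roll 0.0001
```

```bash
python3 -m inch '[{"roll":0,"linear":[-0.1,0,0],"fingers":40},{"roll":0,"linear":[0,0,0],"fingers":40},{"roll":0,"linear":[0,0,0],"fingers":40},{"roll":0,"linear":[0,0,0],"fingers":30},{"roll":0,"linear":[0,0,0],"fingers":30},{"roll":0,"linear":[0,0,0],"fingers":30},{"roll":0,"linear":[0,0,0],"fingers":30},{"roll":0,"linear":[0,0,0],"fingers":30},{"roll":0,"linear":[0,0,0],"fingers":30},{"roll":0,"linear":[0,0,0],"fingers":30}]' 100
python3 go.py 0.557 -0.2804 0.016 178.9
```

```text
t: 4.55
eef_pos: [0.558, -0.2817, 0.0188]
ee_rot: [-90.0, 0.1, 178.9]
ft_force: [-0.4, 0.4, 5.3]
finger_gap: 0.0483
pos [ 0.558  -0.2817  0.0188] rot [-8.9960e+01  1.5000e-01  1.7891e+02] F [-0.35  0.38  5.34] T [0.24 0.09 0.03] t 4.55
shift now-axes cm [ 0.1   0.28 -0.13] after-turn axes [ 0.1   0.28 -0.13] roll 0.0002
```

```bash
python3 -m inch '[{"roll":0,"linear":[0,-0.5,0],"fingers":30},{"roll":0,"linear":[0,-1,0],"fingers":30},{"roll":0,"linear":[0,-2,0],"fingers":30},{"roll":0,"linear":[0,-3,0],"fingers":30},{"roll":0,"linear":[0,-3,0],"fingers":30},{"roll":0,"linear":[0,-2,0],"fingers":30},{"roll":0,"linear":[0,0,0],"fingers":30},{"roll":0,"linear":[0,0,0],"fingers":30}]'
python3 go.py 0.5523 0.2205 0.134 163.1
```

```text
t: 5.35
eef_pos: [0.5562, -0.2812, 0.1318]
ee_rot: [-90.0, -0.1, 178.9]
ft_force: [0.0, 0.8, -3.0]
finger_gap: 0.0482
pos [ 0.5562 -0.2812  0.1318] rot [-9.003e+01 -7.000e-02  1.789e+02] F [ 0.04  0.79 -3.  ] T [-0.02  0.02  0.01] t 5.35
shift now-axes cm [  1.35  -0.19 -50.15] after-turn axes [ 14.95  -0.22 -47.89] roll 0.2758
```

```bash
python3 -m inch '[{"roll":0.092,"linear":[0,0,0],"fingers":30},{"roll":0.092,"linear":[0,0,0],"fingers":30},{"roll":0.092,"linear":[0,0,0],"fingers":30}]'
python3 -m inch '[{"roll":0,"linear":[0.8,0,-2.4],"fingers":30},{"roll":0,"linear":[1.25,0,-4],"fingers":30},{"roll":0,"linear":[1.25,0,-4],"fingers":30},{"roll":0,"linear":[1.25,0,-4],"fingers":30},{"roll":0,"linear":[1.25,0,-4],"fingers":30},{"roll":0,"linear":[1.25,0,-4],"fingers":30},{"roll":0,"linear":[1.25,0,-4],"fingers":30},{"roll":0,"linear":[1.25,0,-4],"fingers":30},{"roll":0,"linear":[1.25,0,-4],"fingers":30},{"roll":0,"linear":[1.25,0,-4],"fingers":30},{"roll":0,"linear":[1.25,0,-4],"fingers":30},{"roll":0,"linear":[1.25,0,-4],"fingers":30}]'
python3 -m inch '[{"roll":0,"linear":[0.4,0,-1.5],"fingers":30},{"roll":0,"linear":[0,1.5,0],"fingers":30},{"roll":0,"linear":[0,1.5,0],"fingers":30},{"roll":0,"linear":[0,0.5,0],"fingers":30},{"roll":0,"linear":[0,0,0],"fingers":30},{"roll":0,"linear":[0,0,0],"fingers":30}]'
python3 go.py 0.5523 0.2205 0.1 163.1
python3 - <<'E'
from h import *
c=robot.camera('scene');cv2.imwrite('pics/scene1.png',cv2.resize(c['img'][150:330,340:560],None,fx=3.5,fy=3.2,interpolation=cv2.INTER_CUBIC)[:,:,::-1])
np.savez('s1.npz',img=c['img'],d=c['range_z'])
t=robot.camera('top');cv2.imwrite('pics/top1.png',cv2.resize(t['img'][120:240,120:260],None,fx=5,fy=5,interpolation=cv2.INTER_CUBIC)[:,:,::-1])
np.savez('t1.npz',img=t['img'],d=t['range_z'])
E
```

```text
t: 5.65
eef_pos: [0.5553, -0.2807, 0.1298]
ee_rot: [-90.0, -0.3, 162.9]
ft_force: [-0.3, -0.0, -3.4]
finger_gap: 0.0481
t: 6.85
eef_pos: [0.5509, 0.206, 0.1301]
ee_rot: [-89.8, -0.2, 163.1]
ft_force: [1.2, 0.2, -4.3]
finger_gap: 0.0484
t: 7.45
eef_pos: [0.5534, 0.2198, 0.0972]
ee_rot: [-90.0, -0.0, 163.0]
ft_force: [-0.9, 0.2, -2.5]
finger_gap: 0.0483
pos [0.5534 0.2198 0.0972] rot [-8.9980e+01 -1.0000e-02  1.6305e+02] F [-0.95  0.16 -2.46] T [-0.02 -0.06  0.02] t 7.45
shift now-axes cm [ 0.12 -0.28 -0.04] after-turn axes [ 0.12 -0.28 -0.04] roll -0.0009
```

View pics/scene1.png

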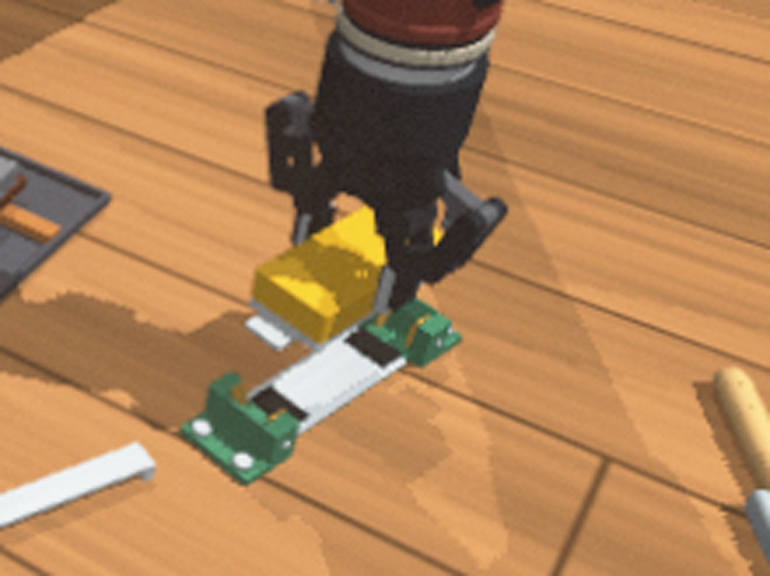

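View pics/top1.png

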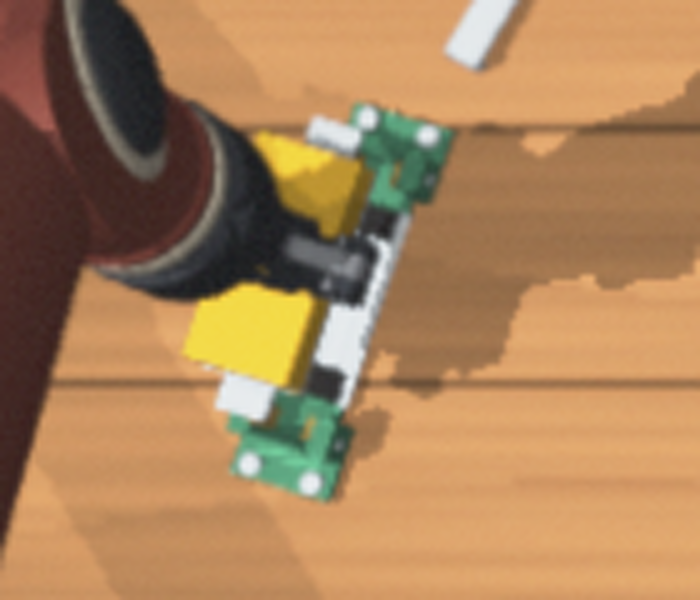

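Both views show the stone held level and parallel above the holder. The ears in the top crop are at (245,395) and (333,133), with parallax still to be removed. Next I measure the held stone against the holder in each camera.

```bash
cat > held.py <<'E'
from h import *
a=np.radians(-16.95); ax=np.array([np.cos(a),np.sin(a)]); ay=np.array([-ax[1],ax[0]])
s=robot.sense(); print('tcp',s['eef_pos'].round(4),s['ee_rot'].round(2))
for n,H0 in (('top',(.552,.2181)),('scene',(.5527,.2230))):
    c=robot.camera(n); vv,uu=np.mgrid[:400,:640]
    W=world(c,np.c_[uu.ravel(),vv.ravel()],c['range_z'].ravel()).reshape(400,640,3)
    hsv=cv2.cvtColor(c['img'],cv2.COLOR_RGB2HSV);Hh,S,V=[hsv[...,i].astype(int) for i in range(3)]
    near=(abs(W[...,0]-.55)<.12)&(abs(W[...,1]-.22)<.1)&(W[...,2]>.06)
    yel=near&(Hh>19)&(Hh<33)&(S>140)
    P=W[yel]; zt=np.percentile(P[:,2],80); T=P[abs(P[:,2]-zt)<.006]; zt=np.median(T[:,2])
    A=np.c_[T[:,:2]-T[:,:2].mean(0),np.ones(len(T))]; co=np.linalg.lstsq(A,T[:,2],rcond=None)[0]
    q=T[:,:2]-np.array(H0)
    l,w=q@ax*1000,q@ay*1000
    r=cv2.minAreaRect((np.c_[l,w]).astype(np.float32))
    print(n,'ztop',round(zt,4),'tilt deg along x,y',np.degrees([co[:2]@ax,co[:2]@ay]).round(2),'long',np.percentile(l,[0,1,99,100]).round(1),'wid',np.percentile(w,[0,1,99,100]).round(1),'rect',np.round(r[0],1),np.round(r[1],1),round(r[2],2))
    e=near&(S<45)&(V>130)&(W[...,2]<zt-.018)&(W[...,2]>zt-.04)
    k,lab,st,ce=cv2.connectedComponentsWithStats(e.astype(np.uint8))
    for i in range(1,k):
        if st[i,4]>25:
            E=W[lab==i];q=E[:,:2]-np.array(H0)
            print('  ear?',st[i,4],'l',np.percentile(q@ax*1000,[1,50,99]).round(1),'w',np.percentile(q@ay*1000,[1,50,99]).round(1),'z',np.median(E[:,2]).round(4))
E
python3 held.py
```

```text
tcp [0.5538 0.2201 0.0979] [-9.0050e+01  6.0000e-02  1.6306e+02]
top ztop 0.1234 tilt deg along x,y [-0.14 -0.27] long [-51.9 -50.6  52.7  54. ] wid [-26.3 -25.4  23.7  26.1] rect [ 0.6 -0.7] [ 51.2 106.3] 88.34
  ear? 57 l [58.6 64.7 71.4] w [-12.6  -1.4  11.4] z 0.0986
  ear? 81 l [-68.9 -60.6 -52.1] w [-13.1  -0.1  11.3] z 0.0981
scene ztop 0.1232 tilt deg along x,y [-0.86 -1.27] long [-50.5 -42.6  54.3  54.9] wid [-27.2 -25.5  23.7  24.8] rect [ 2.6 -1. ] [105.6  50.6] 1.13
  ear? 79 l [54.2 64.7 71.1] w [-13.5   0.3  10.8] z 0.0977
```

```bash
python3 -m inch '[{"roll":0,"linear":[0.11,0.5,-0.08],"fingers":30},{"roll":0,"linear":[0,1.2,0],"fingers":30},{"roll":0,"linear":[0,1.2,0],"fingers":30},{"roll":0,"linear":[0,1.0,0],"fingers":30},{"roll":0,"linear":[0,0.8,0],"fingers":30},{"roll":0,"linear":[0,0.5,0],"fingers":30},{"roll":0,"linear":[0,0,0],"fingers":30},{"roll":0,"linear":[0,0,0],"fingers":30},{"roll":0,"linear":[0,0,0],"fingers":30}]'
sed -i 's/>.06)/>.036)/' held.py
python3 held.py
python3 - <<'E'
from h import *
for n,(r0,r1,c0,c1) in {'scene':(200,310,370,510),'top':(120,240,120,260)}.items():
    c=robot.camera(n);a=cv2.resize(c['img'][r0:r1,c0:c1],(400,330),interpolation=cv2.INTER_CUBIC)
    out=a if n=='scene' else np.hstack([out,a])
cv2.imwrite('pics/pre.png',out[:,:,::-1]); 
f=[]
for i in range(5): robot.camera('top'); s=robot.sense(); f.append(np.r_[s['eef_pos']*1000,s['ft_force']])
print(np.mean(f,0).round(2),np.std(f,0).round(2))
E
```

```text
t: 8.55
eef_pos: [0.5529, 0.2215, 0.0459]
ee_rot: [-90.0, 0.1, 163.1]
ft_force: [0.9, -0.2, -3.4]
finger_gap: 0.0481
tcp [0.5529 0.2215 0.0459] [-9.0050e+01  6.0000e-02  1.6308e+02]
top ztop 0.0711 tilt deg along x,y [-0.09 -0.35] long [-52.9 -51.7  51.6  52.8] wid [-25.3 -25.   23.9  25.8] rect [-0.3 -0.3] [ 50.4 105.7] 88.89
  ear? 55 l [57.  63.6 70.5] w [-10.8  -0.3  11.9] z 0.0458
  ear? 72 l [-70.4 -62.  -53.7] w [-12.5  -0.3  12.1] z 0.0465
scene ztop 0.0708 tilt deg along x,y [-0.42 -0.3 ] long [-50.4 -46.   53.3  54. ] wid [-25.  -24.5  24.4  25.5] rect [ 1.8 -0.3] [103.7  50.2] 1.26
  ear? 68 l [55.3 63.7 70.2] w [-11.6  -0.7  11.5] z 0.0457
[ 5.5248e+02  2.2142e+02  4.5550e+01 -1.4000e-01 -1.7000e-01 -3.1000e+00] [0.04 0.03 0.08 0.33 0.25 0.62]
```

View pics/pre.png

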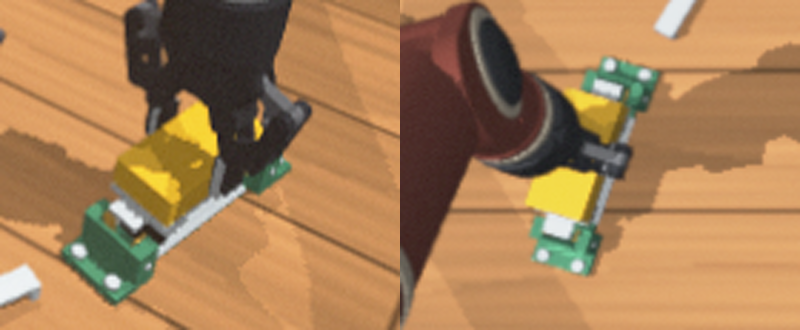

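The picture shows both ears directly above their slots (left ear at (128,212), and the top view at (560,228) and (605,88)). The lateral error is under 1 mm. Free weight reads -3.1 N. Now I push in small steps.

```bash
python3 -m inch '[{"roll":0,"linear":[0,0.3,0],"fingers":30},{"roll":0,"linear":[0,0.3,0],"fingers":30},{"roll":0,"linear":[0,0.1,0],"fingers":30},{"roll":0,"linear":[0,0,0],"fingers":30}]'
python3 -m inch '[{"roll":0,"linear":[0,0.1,0],"fingers":30},{"roll":0,"linear":[0,0.1,0],"fingers":30},{"roll":0,"linear":[0,0,0],"fingers":30}]'
python3 -m inch '[{"roll":0,"linear":[0,0.1,0],"fingers":30},{"roll":0,"linear":[0,0.1,0],"fingers":30},{"roll":0,"linear":[0,0,0],"fingers":30}]'
python3 go.py 0.5525 0.2214 0.03 163.08
```

```text
t: 9.4
eef_pos: [0.5521, 0.2213, 0.0379]
ee_rot: [-90.0, -0.0, 163.1]
ft_force: [0.8, 0.8, -2.6]
finger_gap: 0.0484
t: 9.7
eef_pos: [0.5524, 0.2214, 0.0363]
ee_rot: [-90.0, -0.0, 163.1]
ft_force: [0.6, 0.2, -3.0]
finger_gap: 0.0481
t: 10.0
eef_pos: [0.5527, 0.2215, 0.0349]
ee_rot: [-90.0, 0.0, 163.1]
ft_force: [-0.2, -0.4, 1.0]
finger_gap: 0.0485
pos [0.5527 0.2215 0.0349] rot [-9.0040e+01  3.0000e-02  1.6308e+02] F [-0.21 -0.44  0.95] T [-0.02  0.12 -0.04] t 10.0
shift now-axes cm [0.02 0.49 0.02] after-turn axes [0.02 0.49 0.01] roll 0.0
```

```bash
for i in 1; do python3 -m inch '[{"roll":0,"linear":[0,0.1,0],"fingers":30},{"roll":0,"linear":[0,0.1,0],"fingers":30},{"roll":0,"linear":[0,0,0],"fingers":30}]'; done | grep -E "pos|force|rot"
python3 -m inch '[{"roll":0,"linear":[0,0.1,0],"fingers":30},{"roll":0,"linear":[0,0.1,0],"fingers":30},{"roll":0,"linear":[0,0,0],"fingers":30}]' | grep -E "pos|force|rot|gap"
python3 -m inch '[{"roll":0,"linear":[0,0.1,0],"fingers":30},{"roll":0,"linear":[0,0.1,0],"fingers":30},{"roll":0,"linear":[0,0,0],"fingers":30}]' | grep -E "pos|force|rot|gap"
```

```text
eef_pos: [0.5531, 0.2216, 0.0336]
ee_rot: [-90.1, 0.1, 163.1]
ft_force: [-1.1, -0.1, 5.7]
eef_pos: [0.5536, 0.2216, 0.0322]
ee_rot: [-90.1, 0.1, 163.1]
ft_force: [-2.3, -0.7, 7.3]
finger_gap: 0.0482
eef_pos: [0.5536, 0.2214, 0.029]
ee_rot: [-90.1, 0.1, 163.1]
ft_force: [0.5, -0.5, 4.4]
finger_gap: 0.0484
```

```bash
python3 -m inch '[{"roll":0,"linear":[0,0.1,0],"fingers":30},{"roll":0,"linear":[0,0.1,0],"fingers":30},{"roll":0,"linear":[0,0,0],"fingers":30}]' | grep -E "pos|force|rot|gap"
python3 -m inch '[{"roll":0,"linear":[0,0.1,0],"fingers":30},{"roll":0,"linear":[0,0.1,0],"fingers":30},{"roll":0,"linear":[0,0,0],"fingers":30}]' | grep -E "pos|force|rot|gap"
python3 -m inch '[{"roll":0,"linear":[0,0.05,0],"fingers":30},{"roll":0,"linear":[0,0.05,0],"fingers":30},{"roll":0,"linear":[0,0,0],"fingers":30}]' | grep -E "pos|force|rot|gap"
```

```text
eef_pos: [0.5532, 0.2214, 0.0264]
ee_rot: [-90.0, 0.1, 163.1]
ft_force: [1.5, -0.6, 3.0]
finger_gap: 0.0482
eef_pos: [0.5528, 0.2214, 0.0242]
ee_rot: [-90.0, 0.0, 163.1]
ft_force: [2.6, -0.6, 1.9]
finger_gap: 0.0481
eef_pos: [0.5526, 0.2215, 0.0233]
ee_rot: [-90.0, 0.0, 163.1]
ft_force: [1.6, 0.7, 2.8]
finger_gap: 0.0479
```

```bash
python3 -m inch '[{"roll":0,"linear":[0,0.05,0],"fingers":30},{"roll":0,"linear":[0,0.05,0],"fingers":30},{"roll":0,"linear":[0,0,0],"fingers":30}]' | grep -E "pos|force"
python3 -m inch '[{"roll":0,"linear":[0,0.05,0],"fingers":30},{"roll":0,"linear":[0,0.05,0],"fingers":30},{"roll":0,"linear":[0,0,0],"fingers":30}]' | grep -E "pos|force"
python3 -m inch '[{"roll":0,"linear":[0,0.05,0],"fingers":30},{"roll":0,"linear":[0,0.05,0],"fingers":30},{"roll":0,"linear":[0,0,0],"fingers":30}]' | grep -E "pos|force"
```

```text
eef_pos: [0.5524, 0.2215, 0.0223]
ft_force: [1.4, 0.1, 2.8]
eef_pos: [0.5522, 0.2215, 0.0212]
ft_force: [1.9, -0.1, 2.6]
eef_pos: [0.552, 0.2215, 0.0202]
ft_force: [0.8, 0.6, 2.7]
```

```bash
python3 -m inch '[{"roll":0,"linear":[0,0.05,0],"fingers":30},{"roll":0,"linear":[0,0.05,0],"fingers":30},{"roll":0,"linear":[0,0,0],"fingers":30}]' | grep -E "pos|force"
python3 -m inch '[{"roll":0,"linear":[0,0.05,0],"fingers":30},{"roll":0,"linear":[0,0,0],"fingers":30}]' | grep -E "pos|force|rot|gap"
```

```text
eef_pos: [0.552, 0.2215, 0.0192]
ft_force: [0.2, 0.9, 3.5]
eef_pos: [0.552, 0.2215, 0.0187]
ee_rot: [-90.0, -0.0, 163.1]
ft_force: [-0.3, 0.9, 2.9]
finger_gap: 0.0484
```

```bash
python3 -m inch '[{"roll":0,"linear":[0,0.05,0],"fingers":30},{"roll":0,"linear":[0,0.05,0],"fingers":30},{"roll":0,"linear":[0,0,0],"fingers":30}]' | grep -E "pos|force"
python3 -m inch '[{"roll":0,"linear":[0,0.05,0],"fingers":30},{"roll":0,"linear":[0,0.05,0],"fingers":30},{"roll":0,"linear":[0,0,0],"fingers":30}]' | grep -E "pos|force"
```

```text
eef_pos: [0.5521, 0.2214, 0.0177]
ft_force: [0.7, 1.2, 3.1]
eef_pos: [0.5522, 0.2215, 0.0171]
ft_force: [-0.4, 0.1, 6.2]
```

```bash
python3 -m inch '[{"roll":0,"linear":[0,0.05,0],"fingers":30},{"roll":0,"linear":[0,0.05,0],"fingers":30},{"roll":0,"linear":[0,0,0],"fingers":30}]' | grep -E "pos|force|rot|gap"
```

```text
eef_pos: [0.5522, 0.2215, 0.017]
ee_rot: [-90.0, -0.0, 163.1]
ft_force: [-3.0, 0.1, 10.9]
finger_gap: 0.048
```

Resistance rises above the steady 2.9 N at TCP z of about 17.3 mm, so this is the rubber. One more small step, then check.

```bash
python3 -m inch '[{"roll":0,"linear":[0,0.05,0],"fingers":30},{"roll":0,"linear":[0,0.05,0],"fingers":30},{"roll":0,"linear":[0,0,0],"fingers":30}]' | grep -E "pos|force|rot|gap"
python3 go.py 0.5525 0.2214 0.017 163.08; sed -i 's/>.036)/>.02)/' held.py;python3 held.py
```

```text
eef_pos: [0.5522, 0.2215, 0.017]
ee_rot: [-90.0, -0.0, 163.1]
ft_force: [-3.7, -0.2, 16.7]
finger_gap: 0.0483
pos [0.5522 0.2215 0.017 ] rot [-9.0030e+01 -2.0000e-02  1.6309e+02] F [-3.75 -0.21 16.69] T [-0.1   0.9  -0.02] t 14.4
shift now-axes cm [-0.03  0.   -0.  ] after-turn axes [-0.03  0.   -0.  ] roll 0.0002
tcp [0.5522 0.2215 0.017 ] [-9.0030e+01 -2.0000e-02  1.6309e+02]
top ztop 0.0425 tilt deg along x,y [-0.18 -0.48] long [-53.6 -52.6  51.1  52.6] wid [-25.8 -25.2  24.   25. ] rect [-0.5 -0.7] [106.2  50.7] 0.43
scene ztop 0.0421 tilt deg along x,y [-0.69 -0.27] long [-53.9 -45.7  52.4  53.9] wid [-25.7 -24.8  24.2  24.9] rect [ 0.2 -0.6] [107.7  50.4] 0.71
```

Fz is 16.7 N, so about 14 N on the rubber, but there is a side force Fx of -3.7 N and Ty of 0.9 N·m. I'll relieve the side load to see whether both ends are really bearing.

```bash
python3 -m inch '[{"roll":0,"linear":[0.03,0,0],"fingers":30},{"roll":0,"linear":[0.03,0,0],"fingers":30},{"roll":0,"linear":[0,0,0],"fingers":30}]' | grep -E "xx"
python3 go.py 0.5525 0.2214 0.017 163.08 | head -1
python3 -m inch '[{"roll":0,"linear":[0.03,0,0],"fingers":30},{"roll":0,"linear":[0.03,0,0],"fingers":30},{"roll":0,"linear":[0,0,0],"fingers":30}]' | grep -E "xx"
python3 go.py 0.5525 0.2214 0.017 163.08 | head -1
```

```text
pos [0.5522 0.2215 0.017 ] rot [-9.0050e+01  5.0000e-02  1.6309e+02] F [-3.32  0.08 16.31] T [-0.11  0.65 -0.03] t 14.8
pos [0.5522 0.2214 0.017 ] rot [-9.0060e+01  1.1000e-01  1.6307e+02] F [-2.2  -0.35 14.92] T [-0.12  0.54  0.03] t 15.1
```

As Fx relaxes, Ty falls with it at about 0.23 m, the lever to the wrist. The push is therefore centred and both ends bear. Release, rise, and check.

```bash
python3 -m inch '[{"roll":0,"linear":[0,0,0],"fingers":100},{"roll":0,"linear":[0,0,0],"fingers":100},{"roll":0,"linear":[0,0,0],"fingers":100},{"roll":0,"linear":[0,0,0],"fingers":100},{"roll":0,"linear":[0,0,0],"fingers":100},{"roll":0,"linear":[0,0,0],"fingers":100},{"roll":0,"linear":[0,0,0],"fingers":100}]'
python3 -m inch '[{"roll":0,"linear":[0,-0.5,0],"fingers":100},{"roll":0,"linear":[0,-2,0],"fingers":100},{"roll":0,"linear":[0,-3,0],"fingers":100},{"roll":0,"linear":[0,-4,0],"fingers":100},{"roll":0,"linear":[0,-4,0],"fingers":100},{"roll":0,"linear":[0,0,0],"fingers":100},{"roll":0,"linear":[0,0,0],"fingers":100}]'
cp held.py held2.py; python3 held2.py
python3 - <<'E'
from h import *
c=robot.camera('scene');cv2.imwrite('pics/rel.png',cv2.resize(c['img'][220:310,380:490],None,fx=6,fy=6,interpolation=cv2.INTER_CUBIC)[:,:,::-1])
E
```

```text
t: 15.8
eef_pos: [0.5512, 0.2217, 0.0147]
ee_rot: [-90.0, -0.0, 163.1]
ft_force: [-0.3, -0.6, 0.4]
finger_gap: 0.0855
t: 16.5
eef_pos: [0.5517, 0.2219, 0.1513]
ee_rot: [-90.1, 0.1, 163.1]
ft_force: [-0.5, 0.1, -0.8]
finger_gap: 0.0854
tcp [0.5517 0.2219 0.1513] [-9.0110e+01  1.2000e-01  1.6309e+02]
top ztop 0.0424 tilt deg along x,y [-0.11  0.13] long [-53.5 -52.6  50.5  52. ] wid [-26.2 -25.3  24.2  25.6] rect [-0.8  0.1] [ 51.7 105.6] 89.47
scene ztop 0.0421 tilt deg along x,y [-0.26 -0.23] long [-53.1 -51.9  52.4  62.2] wid [-25.6 -24.5  24.5  25.3] rect [ 4.4 -0.1] [115.3  50.6] 0.44
```

View pics/rel.png

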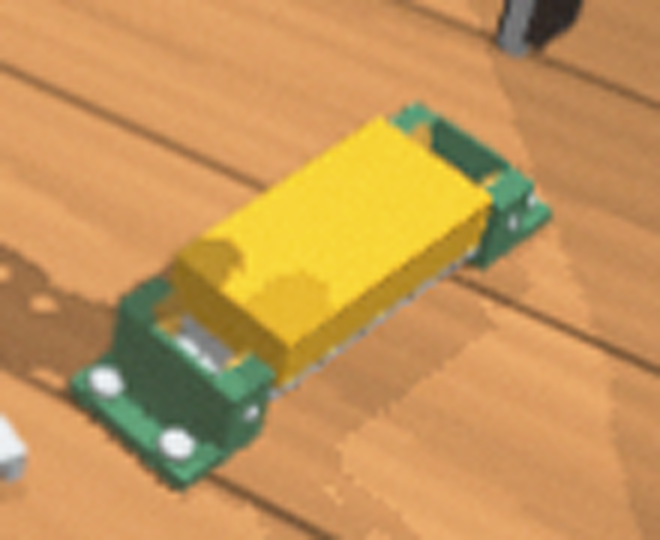

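The stone sits in both slots, with its top level with the wall tops at both ends (ears at about (205,345) and (455,150)). The height is unchanged after letting go (42.4 mm in the camera). To be sure neither end is short of home, I'll touch each end lightly with shut fingers.

```bash
python3 -m inch '[{"roll":0,"linear":[-2,0,0],"fingers":0},{"roll":0,"linear":[-2,0,0],"fingers":0},{"roll":0,"linear":[0,2,0],"fingers":0},{"roll":0,"linear":[0,2,0],"fingers":0},{"roll":0,"linear":[0,2,0],"fingers":0},{"roll":0,"linear":[0,2,0],"fingers":0},{"roll":0,"linear":[0,1,0],"fingers":0},{"roll":0,"linear":[0,0.5,0],"fingers":0},{"roll":0,"linear":[0,0,0],"fingers":0},{"roll":0,"linear":[0,0,0],"fingers":0},{"roll":0,"linear":[0,0,0],"fingers":0}]' 40
python3 go.py 0.5902 0.2098 0.043 163.08
```

```text
t: 17.75
eef_pos: [0.5902, 0.2103, 0.0559]
ee_rot: [-90.1, 0.1, 163.1]
ft_force: [0.1, 0.3, 0.3]
finger_gap: -0.0002
pos [0.5902 0.2103 0.0559] rot [-9.0070e+01  9.0000e-02  1.6309e+02] F [0.06 0.34 0.34] T [ 0.03  0.05 -0.04] t 17.75
shift now-axes cm [-0.01  1.29  0.05] after-turn axes [-0.01  1.29  0.05] roll 0.0001
```

```bash
python3 -m inch '[{"roll":0,"linear":[0,0.5,0],"fingers":0},{"roll":0,"linear":[0,0.4,0],"fingers":0},{"roll":0,"linear":[0,0.2,0],"fingers":0},{"roll":0,"linear":[0,0,0],"fingers":0}]' | grep -E "pos|force"
python3 -m inch '[{"roll":0,"linear":[0,0.1,0],"fingers":0},{"roll":0,"linear":[0,0.1,0],"fingers":0},{"roll":0,"linear":[0,0,0],"fingers":0}]' | grep -E "pos|force"
```

```text
eef_pos: [0.5892, 0.21, 0.0434]
ft_force: [0.2, -0.1, 0.0]
eef_pos: [0.5897, 0.2102, 0.0425]
ft_force: [-0.6, -0.5, 3.8]
```

```bash
python3 -m inch '[{"roll":0,"linear":[0,0.1,0],"fingers":0},{"roll":0,"linear":[0,0,0],"fingers":0}]' | grep -E "pos|force"
```

```text
eef_pos: [0.5897, 0.2102, 0.0424]
ft_force: [-2.6, -0.7, 9.7]
```

```bash
python3 -m inch '[{"roll":0,"linear":[0,0.06,0],"fingers":0},{"roll":0,"linear":[0,0,0],"fingers":0}]' | grep -E "pos|force"
python3 -m inch '[{"roll":0,"linear":[0,-1,0],"fingers":0},{"roll":0,"linear":[0,-0.5,0],"fingers":0},{"roll":0,"linear":[4,0,0],"fingers":0},{"roll":0,"linear":[4,0,0],"fingers":0},{"roll":0,"linear":[0,0.5,0],"fingers":0},{"roll":0,"linear":[0,0.5,0],"fingers":0},{"roll":0,"linear":[0,0,0],"fingers":0},{"roll":0,"linear":[0,0,0],"fingers":0}]' | grep -E "pos|force"
```

```text
eef_pos: [0.5898, 0.2102, 0.0423]
ft_force: [-3.8, -1.4, 10.2]
eef_pos: [0.5145, 0.2325, 0.0452]
ft_force: [0.5, 0.5, -0.1]
```

```bash
python3 -m inch '[{"roll":0,"linear":[0,0.1,0],"fingers":0},{"roll":0,"linear":[0,0.1,0],"fingers":0},{"roll":0,"linear":[0,0,0],"fingers":0}]' | grep -E "pos|force"
```

```text
eef_pos: [0.5132, 0.2331, 0.0431]
ft_force: [-0.6, 0.3, -0.5]
```

```bash
python3 -m inch '[{"roll":0,"linear":[0,0.1,0],"fingers":0},{"roll":0,"linear":[0,0.05,0],"fingers":0},{"roll":0,"linear":[0,0,0],"fingers":0}]' | grep -E "pos|force"
```

```text
eef_pos: [0.5132, 0.2333, 0.0424]
ft_force: [-0.8, -0.4, 4.3]
```

```bash
python3 -m inch '[{"roll":0,"linear":[0,0.1,0],"fingers":0},{"roll":0,"linear":[0,0,0],"fingers":0}]' | grep -E "pos|force"
```

```text
eef_pos: [0.5133, 0.2334, 0.0424]
ft_force: [-2.8, -1.2, 10.5]
```

Both ends stop firmly at 42.3–42.4 mm at about 10 N, so the stone is level within roughly 0.1°. Now I retract, take a last look and hand in.

```bash
python3 -m inch '[{"roll":0,"linear":[0,-1,0],"fingers":0},{"roll":0,"linear":[0,-3,0],"fingers":0},{"roll":0,"linear":[0,-4,0],"fingers":0},{"roll":0,"linear":[0,-4,0],"fingers":0},{"roll":0,"linear":[0,-2,0],"fingers":0},{"roll":0,"linear":[0,0,0],"fingers":0},{"roll":0,"linear":[0,0,0],"fingers":0},{"roll":0,"linear":[0,0,0],"fingers":0},{"roll":0,"linear":[0,0,0],"fingers":0}]'
python3 held2.py; python3 - <<'E'
from h import *
robot.camera('scene')
for t in('buff_stone','grey_stone'): print(t,[(np.round(d['point'],3),round(d['score'],2)) for d in robot.tip_of(t,'scene')[:2]])
print(robot.sign_off())
E
```

```text
t: 21.35
eef_pos: [0.5121, 0.233, 0.1792]
ee_rot: [-89.9, -0.1, 163.1]
ft_force: [0.1, -0.3, -0.2]
finger_gap: -0.0002
tcp [0.5121 0.233  0.1792] [-8.9870e+01 -1.4000e-01  1.6309e+02]
top ztop 0.0425 tilt deg along x,y [ 0.05 -0.34] long [-53.4 -52.   50.6  52.6] wid [-26.2 -24.9  24.5  25.5] rect [-0.4 -0.4] [106.   51.7] 0.17
scene ztop 0.0421 tilt deg along x,y [-0.15 -0.29] long [-53.3 -51.9  52.5  53.5] wid [-25.6 -24.4  24.6  25.3] rect [ 0.3 -0.1] [106.7  50.2] 0.74
buff_stone [(array([0.49 , 0.243, 0.012]), 0.62), (array([ 0.554, -0.165,  0.019]), 0.6)]
grey_stone [(array([ 0.572, -0.048,  0.012]), 0.89)]
the job is handed in; nothing more can be done
None
```

The yellow stone is in the green holder with both ears in their slots, pressed onto the rubber pads and let go. I handed the job in at about 21 s; no verdict is reported.

- **Pushing force:** the clips resisted with about 10 N at most, then a steady 6 N. Pad contact was felt at about 12.5–13 mm over the bench. I stopped with about 14 N on the pads, well under the 30 N limit.
- **Level:** afterwards I touched each end with shut fingers at about 10 N. Both stopped firmly at the same height, 42.3 and 42.4 mm, so the stone is level along its length to roughly 0.1°. Across its width I only have the camera depth, which reads about 0.3° of tilt and is noisy.
- **Position:** both cameras put the stone within about 0.6 mm and 1° of the holder's middle and long axis. The fingers were clear above it at the end.
- **Other stones:** the grey and buff stones read within a few mm of where they started. The network also gave one stray "buff" hit on the holder itself, at a similar score.
- **Checks that did not fit:**
  - The pads gave only about 0.1–0.2 mm under the push, less than the stated rubber give would suggest.
  - A side force of 2–4 N showed while pressing. As it eased, the torque at the wrist eased with it, so I judged the push to be centred.
  - The two cameras differ by about 5 mm in absolute position, so I measured the stone relative to the holder within each camera.

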